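Stow the cups and clamp the tray

ROBOT

A 6-joint arm with a two-finger parallel gripper is mounted at the origin on the work surface. World frame = base frame: x ahead of the robot, y to its left, z up, the work surface at z = 0. Lengths are in m, angles in rad, forces in N, time in s.
With the tool pointing down it reaches from about 0.325 to 0.875 m from the base axis. Payload 4.4 kg.
Tool frame: the origin (TCP) lies midway between the tips of the shut fingers; the grasp point (between the pads) lies 19 mm behind it; z points along the fingers, y is the line along which they close (so a half turn about z gives the same grasp; the last joint's range is limited). The gripper opens to 85 mm and grips with 20 to 120 N. Pads are 22 mm wide; open, the fingers measure 114 mm over their backs; the gripper's body (76 mm by 85 mm) begins 54 mm behind the grasp point. The pads swing forward as they close: fully open they stand 13 mm farther back than shut.
Start: joints at [-1.272, 0.207, 1.542, -0, 1.393, -0.15], TCP at [0.249, -0.518, 0.231] pointing down, gripper open.
Joint ranges: [-2.73, 2.73], [-0.86, 2.22], [0.23, 2.46], [-1.11, 4.25], [0.08, 2.63], [-2.82, 2.82]. Speed limits (rad/s): [2.79, 2.79, 3.14, 3.14, 3.14, 3.14].

INTERFACE

Orientations are given as a rotation vector (axis times angle).
In Python, from bench import sensors, eyes, robot gives the robot as it stands. The module is installed in compiled form; this text tells all that it offers.
- The arm moves only by the shell command python3 -m pendant 'ROWS' [FORCE]. ROWS is JSON, a list of rows, each a list of 5 numbers: the shift along the world's x, y, z in units of 20 cm (1.0 is 20 cm), then the turn about the world's z in units of 30 degrees (1.0 is 30 degrees), then the opening in per cent of the stroke, from 0 (shut) to 100 (fully open). A call has 1 to 20 rows; each row is the pose to reach, as a shift and turn from the pose commanded when the call began; what a row does not reach only later rows make up. A row lasts 1/8 s, in which the tool goes at most 62.5 mm and 10.7 degrees, less where a joint would pass 70% of its speed; a pose out of reach is approached as far as the arm can. A call with a number of a shift or a turn outside -1 to 1 is refused whole. A call with a gripper value outside its range is refused whole. The fingers move at their own pace and stop on an object; FORCE is the grip in N (left out, the last holds). Time passes only in rows, so rows that repeat a pose let the fingers close. It gives the time, the measured TCP pose, the force, the opening and the grip force at its end, in the units of the state.
- sensors.read_state(): the state, without advancing time (a new reading comes with each control period).
- eyes.get_image(name): name is "scene" or "side" or "wrist"; returns a dict with "frame" (384x512x3 uint8, blue, green, red), "depth" (384x512 float32, m along the optical axis (not along the pixel's ray), 0 where there is no reading), "intrinsics" (3x3 intrinsics, pixels), "distortion" ([k1, k2, p1, p2, k3] as OpenCV has them; the pictures are not rectified), "T" (4x4, takes a point from camera to world coordinates). Camera axes: x right, y down, z forward; pixel columns grow to the right and rows downward; lengths in m; the calibration is good to about 2 mm. A picture is of the moment at which its call begins.
- robot.hand_in(): hands the job in; it is judged then, once.
The state is a dict: "clock": time; "q": joint angles; "joint_vel": joint speeds; "effort": joint torques, N m; "ee_pos": TCP position; "ee_rot": TCP orientation; "wrist_force": force on the tool from outside, world axes, zero at the start; "torque": the same for the moment, N m; "finger_gap": finger opening in m; "finger_force": force on a finger pad.
Only numpy, scipy, OpenCV 4.12 (cv2) and the standard library are available. Lean on these libraries where they do the work, as an engineer would, in place of code of your own. Each camera call takes 0.05 s, during which the arm holds its last target. There are 200 camera calls.

TASK

Put the cups away against the wind: nest all of them one inside another into a single upright stack standing in the open sliding tray, then slide the tray fully home. Then slide the bamboo stirrer through the loop of the eye bolt and, using it as a lever and not pushing the eye with the fingers, turn the eye clockwise (seen from above) until it stops; lay the stirrer back in its rest. Leave the jar, the dish and the ladle where they are.

Things in the scene. Friction and masses are not known exactly. Their poses are not given: they have to be found in the camera images.
- cup1_c (a point): blue-glazed ceramic tapered cup, upright on the shelf, 60 tall, 42 across at the foot, 64 at the rim, wall 3, solid bottom 20 thick, 110 g; point on its axis 30 above the foot, z up. All cups alike; 3 or 4 present. Nested, a cup's foot stands on the floor of the cup below, 20 above that cup's foot (0.7 play all round); only its top 20 stays outside, so hold cups by the top 18
- cup2_c (a point): blue-glazed ceramic tapered cup, upright on the shelf, 60 tall, 42 across at the foot, 64 at the rim, wall 3, solid bottom 20 thick, 110 g; point on its axis 30 above the foot, z up. All cups alike; 3 or 4 present. Nested, a cup's foot stands on the floor of the cup below, 20 above that cup's foot (0.7 play all round); only its top 20 stays outside, so hold cups by the top 18
- cup3_c (a point): blue-glazed ceramic tapered cup, upright on the shelf, 60 tall, 42 across at the foot, 64 at the rim, wall 3, solid bottom 20 thick, 110 g; point on its axis 30 above the foot, z up. All cups alike; 3 or 4 present. Nested, a cup's foot stands on the floor of the cup below, 20 above that cup's foot (0.7 play all round); only its top 20 stays outside, so hold cups by the top 18
- cup4_c (a point): blue-glazed ceramic tapered cup, upright on the shelf, 60 tall, 42 across at the foot, 64 at the rim, wall 3, solid bottom 20 thick, 110 g; point on its axis 30 above the foot, z up. All cups alike; 3 or 4 present. Nested, a cup's foot stands on the floor of the cup below, 20 above that cup's foot (0.7 play all round); only its top 20 stays outside, so hold cups by the top 18
- tray_c (a point): centre of the inner floor (12 above the shelf) of the aluminium sliding tray, 130 (x) by 120 (y) outside, wall 4 thick rising 14 above the inner floor; x across the tray, y the way it slides open, z up. It runs in a fixed slide frame whose place and yaw vary
- tray_handle (a point): aluminium upright tab on the tray's +y end, 30 wide (tray x), 12 thick (tray y); its top is 66 above the shelf, the point is in its middle 53 above the shelf; x, y, z as for the tray
- tray (a joint): sliding of the tray in m: 0 is fully home (a stop), 0.08 fully open; moving along the tray's -y closes it; about 1.5 N of friction, stays where left
- eye_c (a point): centre of the loop of a steel eye bolt standing upright in a fixed wooden bridge, 105 above the shelf. The loop is an upright octagon of strip 4.5 thick and 14 wide (along the hole); clear hole 20 across, outside 29. x is along the hole (a rod may enter from either end), z up; both turn with the eye. A 12 mm rod has about 0.45 rad of sideways play before it turns the eye
- bridge (a point): centre of the top of the fixed wooden bridge, 60 above the shelf and 45 under the loop centre, 132 long (x), 36 wide (y), at the closed end of the slide, 100 along the tray's -y from the tray's centre when home; above it a 22 wide collar reaches 6 up, then a 9 thick shank
- eye (a joint): turning of the eye bolt in rad, clockwise from above is positive; starts between 0 and 0.25, its tight stop is at 1.25; friction 0.06 N m, stays where left
- stirrer_c (a point): bamboo stirrer, a straight round rod of 12 diameter and 192 length with rounded ends, both alike, 30 g; the point is its middle, x along the rod
- rest_top (a point): middle of the lying rod when it is in its fixed dark wooden rest: two V notches (sides at 45 degrees, 42 wide at the mouth, the mouth about 14 above this point, 10 thick) at 62 either way along x from this point, over a base plate 150 by 50 by 6; 42 above the shelf; x along the lying rod. The stirrer starts there
- jar: bystander: clear jar with red cap, 48 diameter, 75 tall, origin under its foot
- dish: bystander: shallow white ceramic dish, 100 diameter, 30 tall, origin under its foot
- ladle: bystander: steel ladle lying along its y, about 240 long, bowl 64 wide at +y, origin at shelf height near mid-handle
There are look-alikes about, which are no part of the job. What is shaped like the part that bears stirrer_c but yellow is not meant.

How it is judged:
By the outcome, as a careful person would: the job done as asked, in the order asked, and still so for the second after the job is handed in, with the robot touching nothing.
Of cup1, cup2, cup3, cup4 only 3 to 4 are there at a start; the rules pass over those that are not, and their reading is None.
At some moment in a run one of cup1, cup2, cup3, cup4 may be knocked a few centimetres aside while the robot is not near it.
It also fails if it takes over 210 s, if anything falls off the work surface, if the arm or the gripper's body presses on something with over 40 N, if the wrist force passes 120 N, or if a joint passes its speed limit or range.

## Working session

There is one attempt and no reset: what is moved stays moved. The work goes in short steps, Python scripts to look and compute and a shell command to move; the robot and the scene stay as the last step left them, time stands still between calls to the robot, and variables do not carry over. Pictures are saved under pics/ and viewed, at most 14 in all, crops included, and the job is handed in when it is done.

```bash
mkdir -p pics; cat > h.py <<'E'
import numpy as np, cv2
from bench import sensors, eyes, robot
def snap(n,f):
    im=eyes.get_image(n); cv2.imwrite('pics/'+f,im['frame']); np.savez('pics/'+f[:-4]+'.npz',**{k:np.array(v) for k,v in im.items()}); return im
def load(f): return dict(np.load('pics/'+f+'.npz'))
def ray(im,uv):
    uv=np.array(uv,float).reshape(-1,1,2)
    p=cv2.undistortPoints(uv,np.array(im['intrinsics']),np.array(im['distortion'])).reshape(-1,2)
    T=np.array(im['T']); d=np.c_[p,np.ones(len(p))]@T[:3,:3].T
    return T[:3,3],d
def onplane(im,uv,z):
    o,d=ray(im,uv); return o+d*((z-o[2])/d[:,2])[:,None]
def cloud(im):
    h,w=im['depth'].shape; v,u=np.mgrid[:h,:w]
    o,d=ray(im,np.c_[u.ravel(),v.ravel()]); return (o+d*im['depth'].ravel()[:,None]).reshape(h,w,3)
E
python3 - <<'E'
from h import *
for n in('scene','side','wrist'):
    im=snap(n,n+'0.png'); print(n,im['T'].round(3).tolist())
a=[cv2.imread(f'pics/{n}0.png') for n in('scene','side')]
for n,i in zip('ab',a): cv2.imwrite(f'pics/{n}big.png',cv2.resize(i,(800,600)))
print(sensors.read_state())
E
```

```text
scene [[-0.129, 0.795, -0.592, 1.257], [0.992, 0.099, -0.084, 0.03], [-0.009, -0.598, -0.801, 0.941], [0.0, 0.0, 0.0, 1.0]]
side [[0.995, -0.052, 0.089, 0.493], [-0.102, -0.611, 0.785, -1.181], [0.013, -0.79, -0.614, 0.97], [0.0, 0.0, 0.0, 1.0]]
wrist [[0.434, -0.857, -0.278, 0.321], [-0.901, -0.413, -0.132, -0.483], [-0.002, 0.308, -0.951, 0.373], [0.0, 0.0, 0.0, 1.0]]
{'clock': 0.15, 'q': array([-1.27251271e+00,  2.07269137e-01,  1.54268644e+00, -5.56310690e-06,
        1.39350469e+00, -1.50466021e-01]), 'joint_vel': array([ 0.001599  ,  0.00010921, -0.00478977,  0.00122928, -0.00026594,
        0.00035444]), 'effort': array([-8.61709850e-05, -3.83510828e+01, -2.92037183e+01, -2.71445424e-04,
        6.62492181e-03, -5.76149731e-06]), 'ee_pos': array([ 0.24927996, -0.51746985,  0.23033826]), 'ee_rot': array([-3.06102782e+00, -6.98581812e-01,  2.25067523e-04]), 'wrist_force': array([ 0.96826476, -0.55647935, -0.32931324]), 'torque': array([0.03043534, 0.0166399 , 0.03749345]), 'finger_force': 0.0, 'finger_gap': 0.08541490463961958}
```

View pics/abig.png

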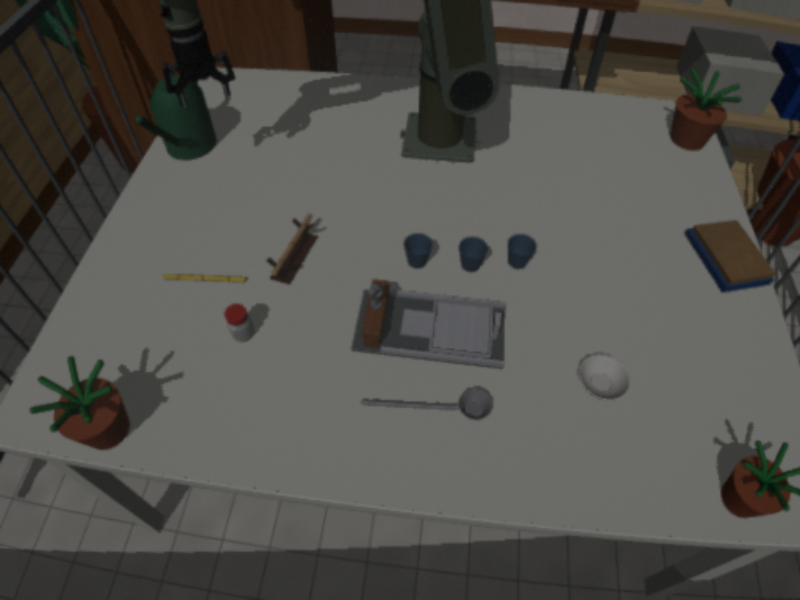

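View pics/bbig.png

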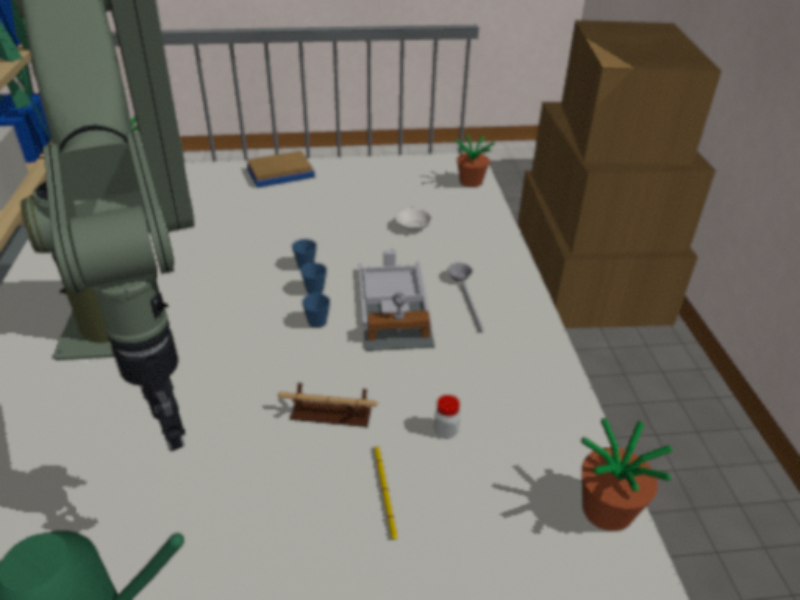

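Scene view: three cups at (418,250), (472,253), (520,250). The tray is at (465,325), its handle at (497,322), the bridge and eye at (377,300). Two rods could be the stirrer: the tan one in the dark rest at (295,245), and the yellow one lying on the table at (205,278). The tan one in the rest is the one meant; yellow is excluded.

```bash
python3 - <<'E'
from h import *
for n in('scene0','side0'):
    im=load(n); P=cloud(im); f=im['frame']; hsv=cv2.cvtColor(f,cv2.COLOR_BGR2HSV)
    ok=(im['depth']>0)&(P[...,0]>.25)&(P[...,0]<.95)&(abs(P[...,1])<.5)
    m=(ok&(hsv[...,0]>95)&(hsv[...,0]<125)&(hsv[...,1]>90)&(P[...,2]>.005)&(P[...,2]<.2)).astype(np.uint8)
    k,l,s,c=cv2.connectedComponentsWithStats(m)
    for i in range(1,k):
        if s[i,4]<40: continue
        p=P[l==i]; t=p[p[:,2]>np.percentile(p[:,2],97)-.012]
        r=t[t[:,2]>.05]
        (cx,cy),rad=cv2.minEnclosingCircle(r[:,:2].astype(np.float32)) if len(r)>5 else ((0,0),0)
        print(n,'cup',s[i],round(cx,4),round(cy,4),round(rad,4),p[:,2].max().round(3),p.mean(0).round(3))
    # brown things (tan rod / bridge), high points
    for nm,lo,hi,z0 in(('woody',5,25,.03),):
        m=(ok&(hsv[...,0]>=lo)&(hsv[...,0]<=hi)&(hsv[...,1]>60)&(P[...,2]>z0)&(P[...,2]<.1)).astype(np.uint8)
        k,l,s,c=cv2.connectedComponentsWithStats(m)
        for i in range(1,k):
            if s[i,4]<30: continue
            p=P[l==i]; z=np.median(p[:,2]); r=cv2.minAreaRect(p[:,:2].astype(np.float32))
            print(n,nm,s[i],'rect',np.round(r[0],4),np.round(r[1],3),round(r[2],1),'z',z.round(3),p[:,2].max().round(3), np.median(hsv[l==i],0))
    # tall grey stuff near tray
    m=ok&(hsv[...,1]<60)&(P[...,2]>.02)&(P[...,2]<.15)&(P[...,0]>.4)&(P[...,0]<.8)&(abs(P[...,1])<.2)
    k,l,s,c=cv2.connectedComponentsWithStats(m.astype(np.uint8))
    for i in range(1,k):
        if s[i,4]<15: continue
        p=P[l==i]; print(n,'grey',s[i],p.mean(0).round(3),p.min(0).round(3),p.max(0).round(3))
E
python3 - <<'E'
from h import *
a=load('scene0')['frame'][120:250,150:340]; b=load('side0')['frame'][150:280,170:320]
cv2.imwrite('pics/crop1.png',np.vstack([cv2.resize(cv2.convertScaleAbs(a,alpha=1.5),(440,300),interpolation=2),cv2.resize(cv2.convertScaleAbs(b,alpha=1.5),(440,300),interpolation=2)]))
E
```

```text
scene0 cup [263 151  11  13 106] 0.4523 -0.0161 0.031 0.062 [ 0.436 -0.015  0.037]
scene0 cup [327 151  12  14 106] 0.425 0.2028 0.0321 0.063 [0.411 0.207 0.04 ]
scene0 cup [298 153  11  14 115] 0.4486 0.1032 0.0316 0.063 [0.432 0.103 0.038]
scene0 woody [173 137  26  40 179] rect [ 0.4715 -0.2954] [0.045 0.182] 84.2 z 0.047 0.057 [15. 95. 75.]
scene0 woody [231 179  18  40 337] rect [ 0.6275 -0.0841] [0.036 0.133] 89.2 z 0.06 0.065 [ 12. 119.  60.]
scene0 woody [ 69 253  13  21 141] rect [ 0.9236 -0.4949] [0.053 0.01 ] 0.2 z 0.082 0.094 [  8. 123.  32.]
scene0 grey [258 149  17  18  44] [ 0.444 -0.035  0.053] [ 0.419 -0.049  0.022] [0.473 0.004 0.063]
scene0 grey [294 151  18  17  38] [0.436 0.091 0.055] [0.415 0.072 0.023] [0.465 0.129 0.065]
scene0 grey [325 150   5  14  16] [0.421 0.18  0.053] [0.401 0.176 0.027] [0.433 0.19  0.064]
scene0 grey [235 181  11  17 129] [ 0.625 -0.084  0.092] [ 0.572 -0.101  0.059] [ 0.64  -0.071  0.121]
scene0 grey [254 186  10   3  17] [ 0.556 -0.035  0.021] [ 0.551 -0.049  0.02 ] [ 0.561 -0.02   0.023]
scene0 grey [269 187  55  45 459] [0.631 0.09
[... 308 characters left out ...]
 0.078 0.042]
side0 woody [236 198  39  16 405] rect [ 0.6262 -0.0867] [0.128 0.042] 0.9 z 0.059 0.066 [ 13. 167.  96.]
side0 woody [178 246  64  17 278] rect [ 0.47   -0.2971] [0.048 0.186] 77.1 z 0.047 0.059 [ 17. 115. 141.]
side0 grey [231 160  46  54 524] [0.633 0.042 0.045] [ 0.554 -0.105  0.02 ] [0.706 0.169 0.126]
side0 grey [202 168   8  15  28] [0.472 0.105 0.052] [0.455 0.082 0.021] [0.48  0.13  0.065]
side0 grey [230 168   2  10  17] [0.559 0.144 0.023] [0.556 0.118 0.02 ] [0.563 0.174 0.026]
side0 grey [287 168   7  10  22] [0.782 0.131 0.024] [0.769 0.097 0.021] [0.799 0.15  0.029]
side0 grey [206 187   6  17  29] [ 0.478 -0.017  0.052] [ 0.467 -0.037  0.022] [0.484 0.013 0.065]
```

View pics/crop1.png

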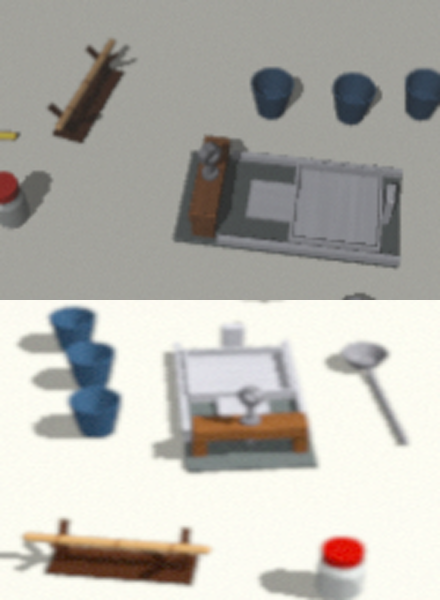

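The crop confirms the tan rod at (85,90) in the crop, lying in the two-notch rest; the yellow rod at its left edge is the decoy. I'll move to a survey pose with the wrist camera over the cups and tray.

```bash
python3 -m pendant '[[0.2,0.25,0.15,0.3,100],[0.35,0.5,0.3,0.6,100],[0.55,0.75,0.45,1,100],[0.75,1,0.6,1,100],[0.75,1,0.6,1,100]]'; python3 -m pendant '[[0.1,0.25,0,0.3,100],[0.2,0.5,0,0.6,100],[0.3,0.75,0,1,100],[0.4,1,0,1,100],[0.4,1,0,1,100]]';python3 -m pendant '[[0.1,0.3,0,0.15,100],[0.2,0.6,0,0.15,100],[0.2,0.6,0,0.15,100],[0.2,0.6,0,0.15,100]]'
python3 - <<'E'
from h import *
im=snap('wrist','w1.png'); cv2.imwrite('pics/w1b.png',cv2.convertScaleAbs(cv2.resize(im['frame'],(800,600)),alpha=1.4))
s=sensors.read_state(); print(s['clock'],s['ee_pos'],s['ee_rot'],s['q'],im['T'].round(3).tolist())
E
```

```text
clock: 0.78
ee_pos: [0.4013, -0.316, 0.3533]
ee_rot: [2.773, 1.471, 0.002]
wrist_force: [0.9, -1.3, 0.0]
finger_gap: 0.0855
finger_force: 0.0
clock: 1.4
ee_pos: [0.4801, -0.1147, 0.351]
ee_rot: [-2.296, -2.143, -0.001]
wrist_force: [-0.2, -0.0, 0.0]
finger_gap: 0.0851
finger_force: 0.0
clock: 1.9
ee_pos: [0.5192, 0.0011, 0.3509]
ee_rot: [-2.218, -2.225, 0.002]
wrist_force: [0.3, 0.8, 0.7]
finger_gap: 0.0855
finger_force: 0.0
1.95 [0.51917092 0.00053091 0.35098857] [ 2.21893975e+00  2.22391446e+00 -1.79073948e-03] [-1.65204298e-01  1.92640725e-02  1.50473820e+00 -9.39862468e-04
  1.61823737e+00 -1.67487982e-01] [[1.0, 0.003, 0.0, 0.519], [0.003, -0.951, -0.309, 0.081], [-0.001, 0.309, -0.951, 0.494], [0.0, 0.0, 0.0, 1.0]]
```

View pics/w1b.png

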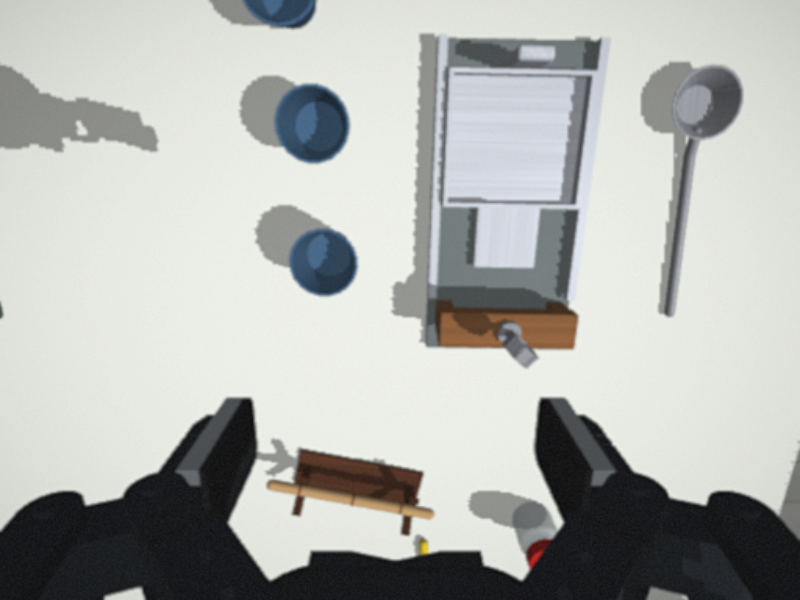

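The wrist view shows cups at (312,122), (323,262) and one partly cut off at (282,5). The tray is at (510,135), handle at (537,52), bridge at (508,328), eye loop at (520,345) and rod at (350,498).

```bash
cat >> h.py <<'E'
def cups(im):
    P=cloud(im); hsv=cv2.cvtColor(im['frame'],cv2.COLOR_BGR2HSV)
    m=((im['depth']>0)&(hsv[...,0]>95)&(hsv[...,0]<125)&(hsv[...,1]>80)&(P[...,2]>.005)).astype(np.uint8)
    k,l,s,c=cv2.connectedComponentsWithStats(m)
    for i in range(1,k):
        if s[i,4]<150: continue
        p=P[l==i]; zt=np.percentile(p[:,2],98); r=p[p[:,2]>zt-.006][:,:2]
        A=np.c_[2*r,np.ones(len(r))]; q=np.linalg.lstsq(A,(r**2).sum(1),rcond=None)[0]
        print('cup',s[i],q[:2].round(4),'r',np.sqrt(q[2]+q[0]**2+q[1]**2).round(4),'top',zt.round(4))
E
python3 - <<'E'
from h import *
im=load('w1'); cups(im); P=cloud(im); f=im['frame']; hsv=cv2.cvtColor(f,cv2.COLOR_BGR2HSV); v,u=np.mgrid[:384,:512]
def rect(m,n):
    k,l,s,c=cv2.connectedComponentsWithStats(m.astype(np.uint8)); i=1+np.argmax(s[1:,4]); p=P[l==i]
    r=cv2.minAreaRect(p[:,:2].astype(np.float32)); b=cv2.boxPoints(r); e=b[1]-b[0]; e2=b[2]-b[1]; e=e if np.hypot(*e)>np.hypot(*e2) else e2
    print(n,np.round(r[0],4),np.round(r[1],4),'long yaw',np.degrees(np.arctan2(e[1],e[0])).round(2),'z',np.median(p[:,2]).round(4),s[i])
    return p
wood=(hsv[...,0]>5)&(hsv[...,0]<25)&(hsv[...,1]>90)
rect(wood&(abs(P[...,2]-.06)<.006)&(P[...,1]>-.15),'bridge')
rect((P[...,2]>.036)&(P[...,2]<.062)&(P[...,1]<-.2)&(hsv[...,2]>90)&(hsv[...,1]>60)&wood&(u<290)&(v>300),'rod')
g=(hsv[...,1]<70)
rect((P[...,2]>.055)&(P[...,2]<.075)&(P[...,1]>.1)&(P[...,0]>.55)&g,'handle')
rect((abs(P[...,2]-.012)<.005)&(P[...,1]>.02)&(P[...,0]>.55)&g&(hsv[...,2]>150),'trayfloor')
rect((abs(P[...,2]-.026)<.004)&(P[...,1]>.0)&(P[...,0]>.55)&g,'rims')
p=rect((P[...,2]>.075)&(P[...,2]<.13)&(P[...,1]<-.0)&(P[...,1]>-.2)&(P[...,0]>.5)&(P[...,0]<.72),'eye')
print(p[:,2].max(),p.min(0),p.max(0))
t=p[p[:,2]>.108]; print(len(t),t.mean(0)); w,V=np.linalg.eigh(np.cov(t[:,:2].T)); print(np.sqrt(w)*3.46,np.degrees(np.arctan2(V[1],V[0])))
E
```

```text
cup [156   0  45  17 604] [0.4272 0.2043] r 0.0285 top 0.0614
cup [ 176   54   47   50 1802] [0.4487 0.1013] r 0.0292 top 0.061
cup [ 186  147   42   42 1381] [ 0.4531 -0.0171] r 0.0291 top 0.0609
bridge [ 0.626  -0.0823] [0.0353 0.1303] long yaw -0.68 z 0.0604 [ 280  198   89   25 1745]
rod [ 0.4709 -0.2914] [0.0147 0.1855] long yaw -14.15 z 0.0474 [172 309 105  23 510]
handle [0.6303 0.1555] [0.0123 0.0295] long yaw -0.9 z 0.0657 [329  28  26  13 294]
trayfloor [0.6255 0.0898] [0.1084 0.1113] long yaw -0.92 z 0.0125 [ 286   49   81   79 5756]
rims [0.631  0.0937] [0.1289 0.1331] long yaw -0.83 z 0.0263 [ 283   36   99   98 1222]
eye [ 0.6268 -0.083 ] [0.014  0.0294] long yaw -42.39 z 0.1164 [321 212  23  24 288]
0.12212672298197963 [ 0.61183878 -0.09660205  0.07542909] [ 0.6419354  -0.06857505  0.12212672]
229 [ 0.624541   -0.08078076  0.11704979]
[0.01425876 0.02745946] [-133.34157376  136.65842624]
```

Everything is located: tray yaw is about -0.8°, the eye hole axis is at yaw about 47°, and the rod is at yaw -14°. First I'll grasp cup A at (0.453,-0.017).

```bash
python3 -m pendant '[[-0.15,-0.04,-0.25,0,100],[-0.33,-0.09,-0.5,0,100],[-0.33,-0.09,-0.75,0,100],[-0.33,-0.09,-1,0,100],[-0.33,-0.09,-1,0,100]]' 25; python3 -m pendant '[[0,0,-0.2,0,100],[0,0,-0.4,0,100],[0,0,-0.56,0,100],[0,0,-0.56,0,100],[0,0,-0.56,0,100],[0,0,-0.56,0,60],[0,0,-0.56,0,40],[0,0,-0.56,0,40],[0,0,-0.56,0,40],[0,0,-0.56,0,40],[0,0,-0.56,0,40]]'; python3 - <<'E'
from h import *
im=snap('wrist','w2.png'); cv2.imwrite('pics/w2b.png',cv2.convertScaleAbs(im['frame'],alpha=1.4))
E
```

```text
clock: 2.58
ee_pos: [0.4492, -0.0169, 0.1476]
ee_rot: [-2.215, -2.216, 0.009]
wrist_force: [-0.5, -0.3, 0.1]
finger_gap: 0.0854
finger_force: 0.0
clock: 3.95
ee_pos: [0.4553, -0.0165, 0.0418]
ee_rot: [2.214, 2.224, 0.003]
wrist_force: [-2.1, 0.3, 8.6]
finger_gap: 0.0617
finger_force: 25.0
```

View pics/w2b.png

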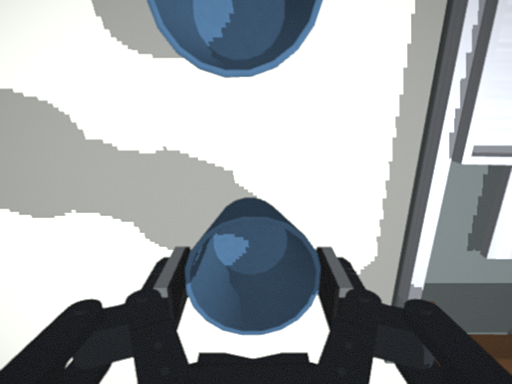

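Cup A is held at both sides of its rim (pads at about (180,275) and (335,275), gap 61.7 mm). I'll lift it and place it at the tray centre.

```bash
python3 -m pendant '[[0,0,0.1,0,40],[0,0,0.35,0,40],[0,0,0.55,0,40],[0.2,0.14,0.55,0,40],[0.4,0.28,0.55,0,40],[0.6,0.42,0.55,0,40],[0.8,0.52,0.55,0,40],[0.88,0.57,0.55,0,40],[0.88,0.57,0.55,0,40],[0.88,0.57,0.55,0,40]]' 25;  python3 -m pendant '[[0,0,-0.2,0,40],[0,0,-0.35,0,40],[0,0,-0.43,0,40],[0,0,-0.47,0,40],[0,0,-0.48,0,40],[0,0,-0.48,0,40],[0,0,-0.48,0,40]]'
```

```text
clock: 5.25
ee_pos: [0.6286, 0.0977, 0.1493]
ee_rot: [-2.217, -2.225, 0.002]
wrist_force: [-0.2, -0.8, -0.6]
finger_gap: 0.0615
finger_force: 27.9
clock: 6.12
ee_pos: [0.6303, 0.098, 0.0543]
ee_rot: [2.216, 2.225, 0.002]
wrist_force: [-0.0, -0.4, -0.6]
finger_gap: 0.0616
finger_force: 27.9
```

```bash
python3 -m pendant '[[0,0,-0.01,0,40],[0,0,-0.01,0,40],[0,0,-0.01,0,70],[0,0,-0.01,0,100],[0,0,-0.01,0,100],[0,0,-0.01,0,100],[0,0,-0.01,0,100],[0,0,0.2,0,100],[0,0,0.45,0,100],[-0.3,0,0.8,0,100],[-0.6,0,0.8,0,100],[-0.6,0,0.8,0,100],[-0.6,0,0.8,0,100]]'; python3 - <<'E'
from h import *
im=snap('wrist','w3.png'); cups(im); cups(snap('scene','s3.png')); print(sensors.read_state()['ee_pos'])
E
```

```text
clock: 7.75
ee_pos: [0.5088, 0.0981, 0.2141]
ee_rot: [2.216, 2.225, 0.002]
wrist_force: [0.2, -0.1, 0.2]
finger_gap: 0.0852
finger_force: 0.0
cup [ 125   24   70   76 4122] [0.4271 0.2057] r 0.0292 top 0.0611
cup [ 160  146   63   61 2976] [0.4489 0.102 ] r 0.0293 top 0.0612
cup [ 341  153   71   62 3457] [0.6278 0.0978] r 0.0296 top 0.0732
cup [439 146  56  40 317] [0.3502 0.713 ] r 0.0902 top 0.0231
cup [326 151  16  20 218] [0.4267 0.2052] r 0.0282 top 0.0618
cup [295 152  16  21 221] [0.4482 0.1011] r 0.0289 top 0.0609
cup [291 192  19  23 312] [0.6281 0.0971] r 0.0294 top 0.0737
[0.5101286  0.09789087 0.21336381]
```

```bash
python3 -m pendant '[[-0.15,0.02,0,0,100],[-0.3,0.02,-0.2,0,100],[-0.3,0.02,-0.4,0,100],[-0.3,0.02,-0.6,0,100],[-0.3,0.02,-0.8,0,100],[-0.3,0.02,-0.87,0,100],[-0.3,0.02,-0.87,0,100],[-0.3,0.02,-0.87,0,60],[-0.3,0.02,-0.87,0,40],[-0.3,0.02,-0.87,0,40],[-0.3,0.02,-0.87,0,40],[-0.3,0.02,-0.87,0,40],[-0.3,0.02,-0.87,0,40]]' 25;
python3 -m pendant '[[0,0,0.1,0,40],[0,0,0.35,0,40],[0,0,0.6,0,40],[0,0,0.8,0,40],[0.3,-0.01,0.8,0,40],[0.6,-0.02,0.8,0,40],[0.8,-0.02,0.8,0,40],[0.89,-0.02,0.8,0,40],[0.89,-0.02,0.8,0,40],[0.89,-0.02,0.8,0,40]]'; python3 - <<'E'
from h import *
cups(snap('wrist','w4.png')); cups(snap('scene','s4.png')); print(sensors.read_state()['ee_pos'])
E
```

```text
clock: 9.48
ee_pos: [0.4512, 0.1021, 0.0413]
ee_rot: [2.215, 2.224, 0.004]
wrist_force: [-2.0, 0.1, 5.5]
finger_gap: 0.0619
finger_force: 26.3
clock: 10.72
ee_pos: [0.6266, 0.098, 0.1993]
ee_rot: [-2.217, -2.225, 0.001]
wrist_force: [0.0, -0.2, -0.4]
finger_gap: 0.0615
finger_force: 28.0
cup [   0   19   77   80 4499] [0.4285 0.2054] r 0.0292 top 0.061
cup [  184   155   138   181 16475] [0.6271 0.0982] r 0.0297 top 0.2203
cup [439 146  56  41 318] [0.3517 0.713 ] r 0.0892 top 0.0237
cup [326 151  16  20 211] [0.4272 0.2059] r 0.0282 top 0.0626
cup [291 192  19  23 320] [0.628  0.0971] r 0.0295 top 0.0732
[0.62652306 0.09809909 0.19947428]
```

```bash
python3 -m pendant '[[0,0,-0.15,0,40],[0,0,-0.3,0,40],[0,0,-0.4,0,40],[0,0,-0.47,0,40],[0,0,-0.53,0,40],[0,0,-0.57,0,40],[0,0,-0.6,0,40],[0,0,-0.62,0,40],[0,0,-0.63,0,40],[0,0,-0.63,0,40]]'
```

```text
clock: 12.08
ee_pos: [0.6283, 0.0979, 0.074]
ee_rot: [2.216, 2.225, 0.002]
wrist_force: [1.4, -0.3, 1.6]
finger_gap: 0.062
finger_force: 28.1
```

```bash
python3 -m pendant '[[0,0,-0.01,0,40],[0,0,-0.01,0,40],[0,0,-0.01,0,70],[0,0,-0.01,0,100],[0,0,-0.01,0,100],[0,0,-0.01,0,100],[0,0,-0.01,0,100],[0,0,0.2,0,100],[0,0,0.45,0,100],[-0.3,0.2,0.7,0,100],[-0.6,0.4,0.7,0,100],[-0.8,0.5,0.7,0,100],[-0.8,0.5,0.7,0,100],[-0.8,0.5,0.7,0,100]]'; python3 - <<'E'
from h import *
cups(snap('wrist','w5.png')); cups(snap('scene','s5.png')); print(sensors.read_state()['ee_pos'])
E
```

```text
clock: 13.82
ee_pos: [0.4674, 0.1982, 0.2136]
ee_rot: [2.215, 2.226, 0.001]
wrist_force: [1.2, -1.0, -0.5]
finger_gap: 0.0855
finger_force: 0.0
cup [ 180  141   63   62 2987] [0.4268 0.2062] r 0.0293 top 0.0612
cup [ 366  236   78   75 3254] [0.5795 0.123 ] r 0.0675 top 0.0932
cup [439 146  56  41 317] [0.3486 0.7128] r 0.0914 top 0.0233
cup [326 151  16  20 186] [0.4275 0.2048] r 0.0285 top 0.0629
cup [291 188  20  27 366] [0.6265 0.0971] r 0.0294 top 0.093
[0.46878015 0.19744414 0.21344751]
```

```bash
python3 -m pendant '[[-0.2,0.04,0,0,100],[-0.2,0.04,-0.2,0,100],[-0.2,0.04,-0.4,0,100],[-0.2,0.04,-0.6,0,100],[-0.2,0.04,-0.8,0,100],[-0.2,0.04,-0.87,0,100],[-0.2,0.04,-0.87,0,100],[-0.2,0.04,-0.87,0,60],[-0.2,0.04,-0.87,0,40],[-0.2,0.04,-0.87,0,40],[-0.2,0.04,-0.87,0,40],[-0.2,0.04,-0.87,0,40],[-0.2,0.04,-0.87,0,40]]' 25;
python3 -m pendant '[[0,0,0.1,0,40],[0,0,0.35,0,40],[0,0,0.6,0,40],[0,0,0.85,0,40],[0.2,-0.1,0.9,0,40],[0.4,-0.2,0.9,0,40],[0.6,-0.3,0.9,0,40],[0.8,-0.4,0.9,0,40],[0.99,-0.54,0.9,0,40],[0.99,-0.54,0.9,0,40],[0.99,-0.54,0.9,0,40]]'; python3 - <<'E'
from h import *
cups(snap('wrist','w6.png')); cups(snap('scene','s6.png')); print(sensors.read_state()['ee_pos'])
E
```

```text
clock: 15.55
ee_pos: [0.4293, 0.2065, 0.0415]
ee_rot: [2.216, 2.224, 0.006]
wrist_force: [-1.1, -0.1, 6.3]
finger_gap: 0.062
finger_force: 26.4
clock: 16.92
ee_pos: [0.625, 0.0981, 0.2193]
ee_rot: [-2.217, -2.225, 0.0]
wrist_force: [0.9, 0.3, -0.5]
finger_gap: 0.0618
finger_force: 28.1
cup [  184   152   138   184 16630] [0.6255 0.0985] r 0.0297 top 0.2402
cup [439 146  56  40 315] [0.3519 0.7118] r 0.0891 top 0.024
cup [291 188  20  26 388] [0.6261 0.0966] r 0.0296 top 0.0934
[0.62457137 0.09874216 0.21948828]
```

```bash
python3 -m pendant '[[0.008,-0.004,-0.15,0,40],[0.008,-0.004,-0.3,0,40],[0.008,-0.004,-0.4,0,40],[0.008,-0.004,-0.47,0,40],[0.008,-0.004,-0.53,0,40],[0.008,-0.004,-0.57,0,40],[0.008,-0.004,-0.6,0,40],[0.008,-0.004,-0.62,0,40],[0.008,-0.004,-0.635,0,40],[0.008,-0.004,-0.635,0,40]]'
```

```text
clock: 18.27
ee_pos: [0.6286, 0.0972, 0.0937]
ee_rot: [2.215, 2.224, 0.004]
wrist_force: [1.2, 0.4, 2.3]
finger_gap: 0.0618
finger_force: 28.3
```

```bash
python3 -m pendant '[[0,0,-0.01,0,40],[0,0,-0.01,0,40],[0,0,-0.01,0,70],[0,0,-0.01,0,100],[0,0,-0.01,0,100],[0,0,-0.01,0,100],[0,0,-0.01,0,100],[0,0,0.2,0,100],[0,0,0.5,0,100],[0,0.2,0.6,0,50],[0,0.4,0.6,0,0],[0,0.55,0.6,0,0],[0,0.55,0.6,0,0],[0,0.55,0.6,0,0]]'; python3 - <<'E'
from h import *
im=snap('wrist','w7.png'); cups(im); cups(snap('scene','s7.png')); print(sensors.read_state()['ee_pos'],sensors.read_state()['finger_gap'])
im=snap('side','d7.png')
a=cv2.resize(im['frame'][130:260,180:330],(450,390),interpolation=2)
b=cv2.resize(load('w7')['frame'],(350,262)); b=np.vstack([b,np.zeros((128,350,3),np.uint8)])
cv2.imwrite('pics/c7.png',cv2.convertScaleAbs(np.hstack([a,b]),alpha=1.3))
E
```

```text
clock: 20.02
ee_pos: [0.6269, 0.2066, 0.2119]
ee_rot: [2.217, 2.226, -0.002]
wrist_force: [1.0, 0.1, 0.1]
finger_gap: 0.0001
finger_force: 0.0
cup [439 146  56  40 309] [0.3523 0.7101] r 0.0883 top 0.0229
cup [291 184  21  31 437] [0.6262 0.097 ] r 0.0293 top 0.1124
[0.62713486 0.20600654 0.21205778] 0.00021681431908806482
```

View pics/c7.png

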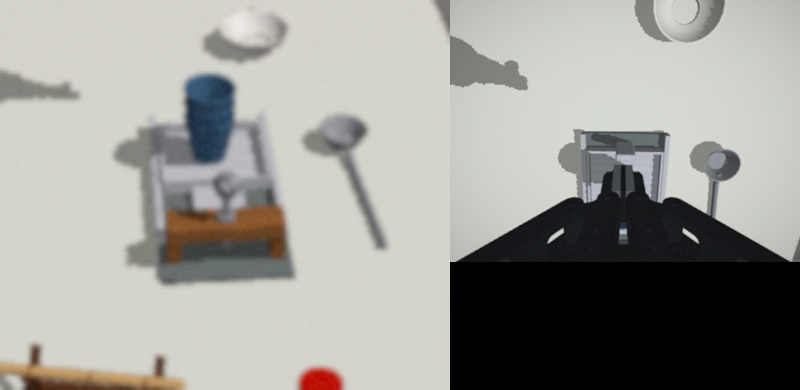

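The side view shows one upright stack of three at (208,118) in the tray, top at 0.112. I'll go down behind the handle and push it home.

```bash
python3 -m pendant '[[0.02,0,-0.25,0,0],[0.02,0,-0.5,0,0],[0.02,0,-0.75,0,0],[0.02,0,-0.825,0,0],[0.02,0,-0.825,0,0],[0.02,0,-0.825,0,0],[0.02,-0.05,-0.825,0,0],[0.02,-0.1,-0.825,0,0],[0.02,-0.13,-0.825,0,0],[0.02,-0.16,-0.825,0,0],[0.02,-0.19,-0.825,0,0],[0.02,-0.22,-0.825,0,0],[0.02,-0.22,-0.825,0,0]]'
python3 -m pendant '[[0,-0.03,0,0,0],[0,-0.06,0,0,0],[0,-0.09,0,0,0],[0,-0.12,0,0,0],[0,-0.15,0,0,0],[0,-0.18,0,0,0],[0,-0.21,0,0,0],[0,-0.24,0,0,0],[0,-0.27,0,0,0],[0,-0.29,0,0,0],[0,-0.31,0,0,0],[0,-0.31,0,0,0],[0,-0.31,0,0,0]]'
```

```text
clock: 21.8
ee_pos: [0.6311, 0.1625, 0.0472]
ee_rot: [2.217, 2.225, -0.001]
wrist_force: [0.4, -0.2, 0.8]
finger_gap: -0.0
finger_force: 0.0
clock: 23.42
ee_pos: [0.6316, 0.1008, 0.0476]
ee_rot: [2.216, 2.225, 0.001]
wrist_force: [0.0, -0.5, 0.6]
finger_gap: -0.0005
finger_force: 0.0
```

```bash
python3 -m pendant '[[0,-0.02,0,0,0],[0,-0.04,0,0,0],[0,-0.06,0,0,0],[0,-0.08,0,0,0],[0,-0.1,0,0,0],[0,-0.1,0,0,0]]'; python3 - <<'E'
from h import *
print(sensors.read_state()['wrist_force']);cups(snap('scene','s8.png'))
E
```

```text
clock: 24.18
ee_pos: [0.6315, 0.0986, 0.048]
ee_rot: [-2.206, -2.213, -0.035]
wrist_force: [2.0, 44.2, -1.6]
finger_gap: -0.0
finger_force: 22.1
[ 2.04872402 44.18170908 -1.55089943]
cup [439 146  56  40 318] [0.348  0.7131] r 0.0918 top 0.0234
cup [267 181  20  31 456] [0.625  0.0238] r 0.0294 top 0.1131
```

```bash
python3 -m pendant '[[0,0.1,0,0,0],[0,0.2,0,0,0],[0,0.2,0.3,0,20],[0,0.2,0.6,0,60],[0,0.2,0.9,0,100],[0,0.2,1,0,100],[-0.2,0,1,-0.3,100],[-0.35,-0.25,1,-0.6,100],[-0.5,-0.5,1,-1,100],[-0.65,-0.8,1,-1,100],[-0.65,-1,1,-1,100],[-0.65,-1,1,-1,100]]'
python3 -m pendant '[[-0.1,-0.1,0,-0.3,100],[-0.1,-0.2,0,-0.6,100],[-0.15,-0.3,0,-1,100],[-0.15,-0.5,0,-1,100],[-0.15,-0.5,0,-1,100]]'
python3 -m pendant '[[0,0,0,-0.3,100],[0,0,0,-0.6,100],[0,0,0,-1,100],[0,0,0,-1,100],[0,0,0,-1,100]]'
python3 - <<'E'
from h import *
im=snap('wrist','w9.png'); snap('scene','s9.png')
cv2.imwrite('pics/w9b.png',cv2.convertScaleAbs(im['frame'],alpha=1.3))
print(sensors.read_state()['ee_pos'],sensors.read_state()['q'])
E
```

```text
clock: 25.72
ee_pos: [0.4999, -0.122, 0.2463]
ee_rot: [-2.722, -1.567, 0.003]
wrist_force: [1.1, -0.2, 0.7]
finger_gap: 0.0852
finger_force: 0.0
clock: 26.35
ee_pos: [0.4708, -0.2201, 0.2464]
ee_rot: [-3.033, -0.815, 0.002]
wrist_force: [-0.0, -0.5, 0.0]
finger_gap: 0.0855
finger_force: 0.0
clock: 26.98
ee_pos: [0.4711, -0.2181, 0.2469]
ee_rot: [-3.141, -0.011, 0.001]
wrist_force: [0.3, -0.7, -0.3]
finger_gap: 0.0854
finger_force: 0.0
[ 0.47110447 -0.218426    0.24711527] [-6.00973532e-01  7.53626977e-02  1.65710659e+00  9.42359303e-05
  1.40952545e+00  9.63981973e-01]
```

View pics/w9b.png

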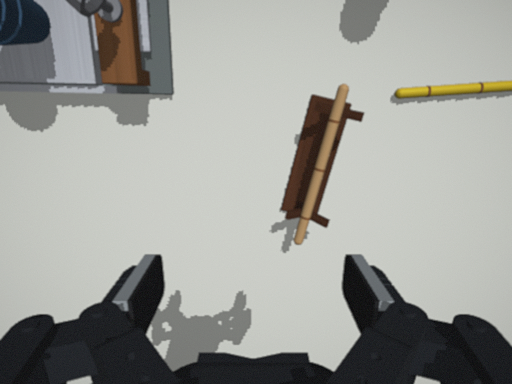

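The wrist view shows the bamboo rod from (298,240) to (343,88) in its dark rest. The yellow decoy is at upper right, from (400,93).

```bash
python3 - <<'E'
from h import *
im=load('w9'); P=cloud(im); hsv=cv2.cvtColor(im['frame'],cv2.COLOR_BGR2HSV); v,u=np.mgrid[:384,:512]
m=(hsv[...,0]>8)&(hsv[...,0]<22)&(hsv[...,1]>60)&(hsv[...,2]>110)&(u>270)&(u<360)&(v>75)&(v<260)
uv=np.c_[u[m],v[m]]; q=onplane(im,uv,.044)[:,:2]; r=cv2.minAreaRect(q.astype(np.float32)); b=cv2.boxPoints(r)
w,V=np.linalg.eigh(np.cov(q.T)); d=V[:,1]*np.sign(V[0,1]); t=(q-q.mean(0))@d
print(len(q),r,'yaw',np.degrees(np.arctan2(d[1],d[0])),'ext',t.min(),t.max()); c=np.median(q,0); c=q.mean(0)+d*(t.min()+t.max())/2
print('centre',c,'grip',c-d*.042, 'z',np.percentile(P[m][:,2],[50,95]))
E
```

```text
1153 ((0.4711085259914398, -0.29400113224983215), (0.009342018514871597, 0.1887519508600235), 77.86995697021484) yaw -12.312424175484875 ext -0.10191877568170007 0.08682878220258405
centre [ 0.47112971 -0.29390991] grip [ 0.43009573 -0.28495373] z [0.04790951 0.04937029]
```

```bash
python3 -m pendant '[[-0.1,-0.2,-0.1,-0.3,100],[-0.205,-0.33,-0.3,-0.43,100],[-0.205,-0.33,-0.55,-0.43,100],[-0.205,-0.33,-0.8,-0.43,100],[-0.205,-0.33,-0.95,-0.43,100],[-0.205,-0.33,-0.95,-0.43,100]]'
python3 -m pendant '[[0,0,-0.08,0,100],[0,0,-0.17,0,100],[0,0,-0.17,0,100],[0,0,-0.17,0,50],[0,0,-0.17,0,5],[0,0,-0.17,0,5],[0,0,-0.17,0,5],[0,0,-0.17,0,5],[0,0,-0.17,0,5],[0,0,-0.17,0,5],[0,0,-0.17,0,5],[0,0,-0.17,0,5]]' 60
python3 - <<'E'
from h import *
im=snap('wrist','w10.png'); cv2.imwrite('pics/w10b.png',cv2.convertScaleAbs(im['frame'],alpha=1.3))
E
```

```text
clock: 27.82
ee_pos: [0.428, -0.2829, 0.0546]
ee_rot: [-3.118, 0.346, 0.009]
wrist_force: [-0.3, -0.2, 0.9]
finger_gap: 0.0857
finger_force: 0.0
clock: 29.32
ee_pos: [0.4303, -0.2848, 0.0236]
ee_rot: [-3.122, 0.347, -0.001]
wrist_force: [0.1, 2.1, 5.9]
finger_gap: 0.0101
finger_force: 58.6
```

View pics/w10b.png

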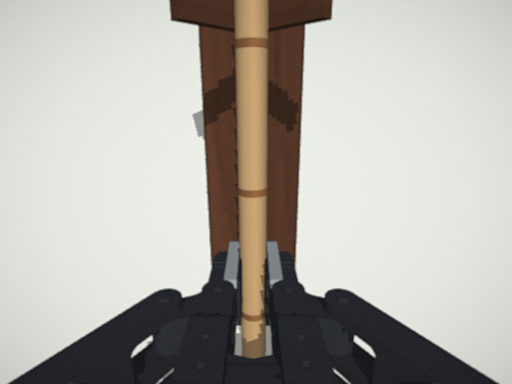

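```bash
python3 -m pendant '[[0,0,0.1,0,5],[0,0,0.3,0,5],[0,0,0.5,0,5],[0,0,0.75,0,5],[0,0,0.9,0,5],[0.1,0.1,0.9,0.3,5],[0.2,0.2,0.9,0.6,5],[0.3,0.3,0.9,0.85,5],[0.4,0.39,0.9,1,5],[0.4,0.39,0.9,1,5]]'
python3 -m pendant '[[0,0,0,0.3,5],[0,0,0,0.6,5],[0,0,0,0.9,5],[0,0,0,0.98,5],[0,0,0,0.98,5],[0,0,0,0.98,5]]'
python3 - <<'E'
from h import *
im=snap('wrist','w11.png'); cv2.imwrite('pics/w11b.png',cv2.convertScaleAbs(im['frame'],alpha=1.3))
snap('scene','s11.png');print(im['T'].round(3).tolist())
E
```

```text
clock: 30.62
ee_pos: [0.5106, -0.206, 0.2025]
ee_rot: [-3.105, -0.476, 0.001]
wrist_force: [0.4, -0.3, -0.4]
finger_gap: 0.0101
finger_force: 59.7
clock: 31.38
ee_pos: [0.5096, -0.2073, 0.203]
ee_rot: [-2.885, -1.243, 0.001]
wrist_force: [-0.3, 1.0, -0.9]
finger_gap: 0.0099
finger_force: 59.8
[[0.727, -0.653, -0.212, 0.564], [-0.687, -0.691, -0.224, -0.15], [-0.0, 0.309, -0.951, 0.346], [0.0, 0.0, 0.0, 1.0]]
```

View pics/w11b.png

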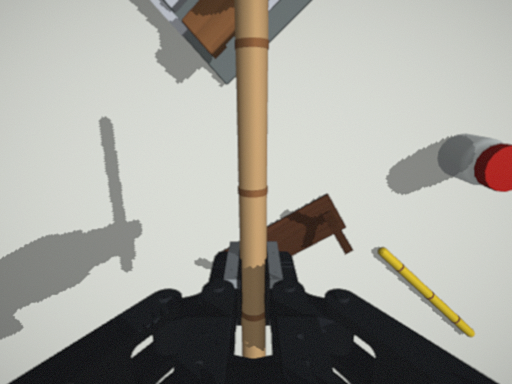

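```bash
python3 - <<'E'
from h import *
im=load('w11'); P=cloud(im); hsv=cv2.cvtColor(im['frame'],cv2.COLOR_BGR2HSV); v,u=np.mgrid[:384,:512]
for a in range(10,250,40):
    m=(hsv[...,1]>60)&(abs(v-a)<6)&(abs(u-252)<22)&(P[...,2]>.15)
    p=P[m]; i=p[:,2]>p[:,2].max()-.004; print(a,p[i].mean(0).round(4),p[:,2].max().round(4))
for n in('scene','side'):
    for f in ('s9',) if n=='scene' else ('d7',):
        im=load(f); P=cloud(im); m=(P[...,2]>.085)&(P[...,2]<.13)&(abs(P[...,0]-.626)<.03)&(abs(P[...,1]+.083)<.03)&(im['depth']>0)
        p=P[m]; print(f,len(p),p.mean(0).round(4),p.min(0).round(4),p.max(0).round(4))
# w9 eye
im=load('w9');P=cloud(im);m=(P[...,2]>.108)&(P[...,2]<.13)&(abs(P[...,0]-.626)<.04)&(abs(P[...,1]+.083)<.04);p=P[m];print('w9',len(p),p.mean(0),p.min(0),p.max(0))
m=(hsv[...,1]<60)&(P[...,2]>.05)&(P[...,2]<.075)&(abs(P[...,0]-.63)<.03);p=P[m];print('handle',len(p),p.mean(0) if len(p) else 0)
E
```

```text
10 [ 0.5643 -0.1495  0.3461] 0.3461
50 [ 0.5643 -0.1495  0.3461] 0.3461
90 [ 0.5643 -0.1495  0.3461] 0.3461
130 [ 0.5556 -0.158   0.2268] 0.2289
170 [ 0.5643 -0.1495  0.3461] 0.3461
210 [ 0.5643 -0.1495  0.3461] 0.3461
s9 79 [ 0.6283 -0.0842  0.1096] [ 0.6142 -0.0977  0.086 ] [ 0.6417 -0.0714  0.1221]
d7 75 [ 0.6277 -0.0862  0.1077] [ 0.6136 -0.102   0.0854] [ 0.6426 -0.0702  0.1251]
w9 186 [ 0.61708799 -0.08000661  0.11468411] [ 0.61180539 -0.08686634  0.1081011 ] [ 0.6212789  -0.06951874  0.12078414]
handle 2264 [ 0.61605193 -0.06039926  0.06258914]
```

```bash
python3 - <<'E'
from h import *
im=load('w11'); P=cloud(im); v,u=np.mgrid[:384,:512]; ok=im['depth']>0
for a in range(10,250,30):
    m=ok&(abs(v-a)<5)&(abs(u-252)<22)&(P[...,2]>.15); p=P[m]; 
    if len(p): i=p[:,2]>p[:,2].max()-.005; print(a,p[i].mean(0).round(4),np.percentile(p[:,2],95).round(4))
im=load('s11');P=cloud(im);m=(im['depth']>0)&(P[...,2]>.19)&(P[...,2]<.24)&(P[...,0]>.53)&(P[...,0]<.7)&(abs(P[...,1]+.12)<.12)
hsv=cv2.cvtColor(im['frame'],cv2.COLOR_BGR2HSV);m&=(hsv[...,1]>60)&(hsv[...,0]<25);p=P[m];print(len(p));i=np.argsort(p[:,0]);print(p[i[::12]].round(3).tolist(),p[i[-1]])
E
```

```text
10 [ 0.5828 -0.1287  0.2267] 0.2282
40 [ 0.5766 -0.1356  0.2268] 0.2284
70 [ 0.57   -0.1426  0.2265] 0.2281
100 [ 0.563  -0.1501  0.2266] 0.2281
130 [ 0.5555 -0.158   0.2266] 0.2281
160 [ 0.5477 -0.1664  0.2266] 0.2282
190 [ 0.5394 -0.1753  0.2269] 0.2284
220 [ 0.5304 -0.1848  0.2266] 0.2282
112
[[0.53, -0.185, 0.229], [0.537, -0.184, 0.224], [0.547, -0.173, 0.226], [0.556, -0.165, 0.223], [0.563, -0.146, 0.229], [0.571, -0.148, 0.225], [0.579, -0.138, 0.226], [0.587, -0.128, 0.224], [0.595, -0.118, 0.225], [0.601, -0.109, 0.221]] [ 0.60375208 -0.11118574  0.22343021]
```

```bash
python3 -m pendant '[[0.004,-0.004,-0.2,0,5],[0.004,-0.004,-0.4,0,5],[0.004,-0.004,-0.55,0,5],[0.004,-0.004,-0.585,0,5],[0.004,-0.004,-0.585,0,5],[0.004,-0.004,-0.585,0,5]]'
python3 - <<'E'
from h import *
ims=[snap(n,n[:2]+'12.png')['frame'] for n in('scene','side')]
a=cv2.resize(ims[0][165:230,200:290],(400,289),interpolation=2); b=cv2.resize(ims[1][165:240,210:300],(400,333),interpolation=2)[:289]
cv2.imwrite('pics/c12.png',cv2.convertScaleAbs(np.hstack([a,b]),alpha=1.4)); s=sensors.read_state(); print(s['ee_pos'],s['wrist_force'])
E
```

```text
clock: 32.22
ee_pos: [0.5122, -0.2085, 0.0881]
ee_rot: [2.882, 1.244, 0.003]
wrist_force: [-0.6, 0.1, -0.4]
finger_gap: 0.01
finger_force: 59.7
[ 0.51203417 -0.20835699  0.0879819 ] [-0.3025924   0.19092668 -0.52899699]
```

View pics/c12.png

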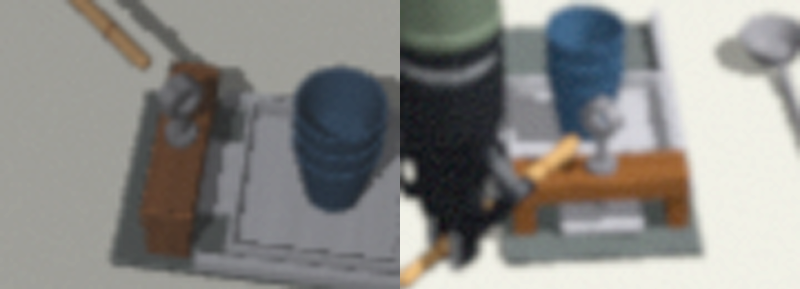

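In the scene crop the rod tip (145,62) points at the loop (178,95). In the side crop the tip (575,142) is just left of the loop (600,112), and a bit lower because it is nearer the camera. I'll insert it slowly.

```bash
python3 -m pendant '[[0.025,0.035,-0.006,0.02,5],[0.055,0.067,-0.006,0.02,5],[0.085,0.1,-0.006,0.02,5],[0.115,0.133,-0.006,0.02,5],[0.145,0.165,-0.006,0.02,5],[0.165,0.187,-0.006,0.02,5],[0.165,0.187,-0.006,0.02,5]]'
python3 - <<'E'
from h import *
ims=[snap(n,n[:2]+'13.png')['frame'] for n in('scene','side')]
a=cv2.resize(ims[0][165:230,200:290],(400,289),interpolation=2); b=cv2.resize(ims[1][165:240,210:300],(400,333),interpolation=2)[:289]
cv2.imwrite('pics/c13.png',cv2.convertScaleAbs(np.hstack([a,b]),alpha=1.4)); s=sensors.read_state(); print(s['ee_pos'],s['wrist_force'])
E
```

```text
clock: 33.2
ee_pos: [0.5441, -0.1699, 0.085]
ee_rot: [2.877, 1.262, -0.0]
wrist_force: [0.4, -0.3, -0.6]
finger_gap: 0.01
finger_force: 59.8
[ 0.54376025 -0.17029295  0.08499091] [ 0.35477503  0.70345367 -0.74845857]
```

View pics/c13.png

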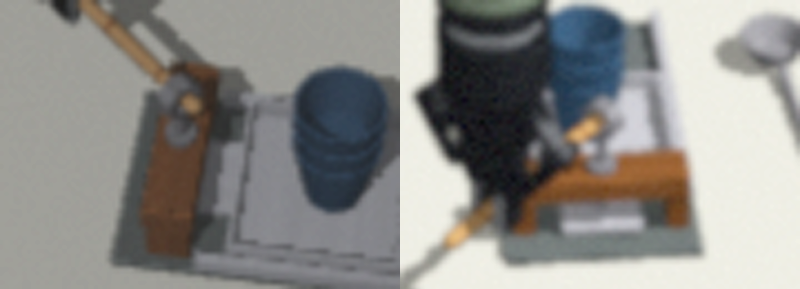

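The rod tip shows through the loop in both views, at (190,103) and (595,125), with no contact force. I'll advance it further, then lever clockwise.

```bash
python3 -m pendant '[[0.03,0.032,0,0,5],[0.06,0.064,0,0,5],[0.09,0.096,0,0,5],[0.12,0.128,0,0,5],[0.12,0.128,0,0,5],[0.12,0.128,0,0,5]]'
python3 -m pendant '[[-0.025,0.027,0,-0.167,5],[-0.05,0.055,0,-0.333,5],[-0.072,0.085,0,-0.5,5],[-0.091,0.118,0,-0.667,5],[-0.107,0.152,0,-0.833,5],[-0.12,0.188,0,-1,5],[-0.12,0.188,0,-1,5],[-0.12,0.188,0,-1,5]]'
python3 -c "
from bench import sensors as s;a=s.read_state();print(a['wrist_force'],a['torque'])"
```

```text
clock: 34.05
ee_pos: [0.5678, -0.1446, 0.085]
ee_rot: [-2.877, -1.261, 0.0]
wrist_force: [-0.7, -0.0, -0.8]
finger_gap: 0.01
finger_force: 59.7
clock: 35.05
ee_pos: [0.5438, -0.1082, 0.0853]
ee_rot: [3.104, 0.473, -0.0]
wrist_force: [-1.3, -5.1, 0.3]
finger_gap: 0.0098
finger_force: 60.1
[-1.27543984 -5.11886453  0.26809441] [-0.7667157   0.1484312  -0.33085165]
```

```bash
python3 -m pendant '[[-0.009,0.036,0,-0.167,5],[-0.016,0.073,0,-0.333,5],[-0.019,0.11,0,-0.5,5],[-0.019,0.148,0,-0.667,5],[-0.015,0.185,0,-0.833,5],[-0.009,0.222,0,-1,5],[-0.009,0.222,0,-1,5]]'
python3 - <<'E'
from h import *
s=sensors.read_state(); print(s['wrist_force'],s['torque'],s['finger_gap'])
im=snap('side','si14.png'); P=cloud(im); m=(im['depth']>0)&(P[...,2]>.085)&(P[...,2]<.13)
im=snap('wrist','w14.png'); snap('scene','sc14.png'); cv2.imwrite('pics/w14b.png',cv2.convertScaleAbs(im['frame'],alpha=1.3))
E
```

```text
clock: 35.92
ee_pos: [0.543, -0.0633, 0.0854]
ee_rot: [3.122, -0.344, 0.003]
wrist_force: [1.5, -4.7, -0.4]
finger_gap: 0.0099
finger_force: 60.2
[ 1.50006711 -4.70381287 -0.42492576] [-0.67532105 -0.21560631 -0.30413191] 0.009864933033845636
```

View pics/w14b.png

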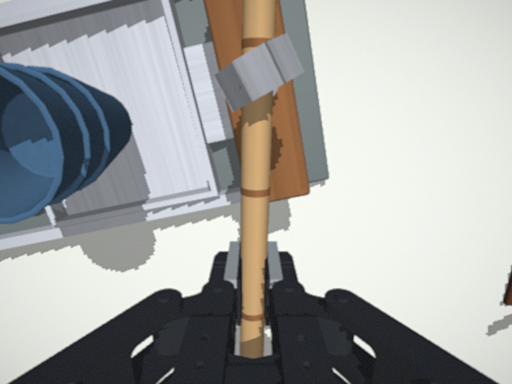

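The wrist view shows the loop at (258,72) lagging the rod by about 26°, so the lever is engaged and the eye is turning. I'll continue.

```bash
python3 -m pendant '[[0.01,0.036,0,-0.167,5],[0.022,0.071,0,-0.333,5],[0.038,0.105,0,-0.5,5],[0.057,0.137,0,-0.667,5],[0.057,0.137,0,-0.667,5]]'
python3 -m pendant '[[0.013,0.018,0,-0.1,5],[0.013,0.018,0,-0.1,5]]'
python3 - <<'E'
from h import *
s=sensors.read_state(); print(s['wrist_force'],s['torque'],s['finger_gap'])
im=snap('wrist','w15.png'); P=cloud(im); v,u=np.mgrid[:384,:512]
m=(im['depth']>0)&(P[...,2]>.113)&(P[...,2]<.13)&(abs(P[...,0]-.627)<.025)&(abs(P[...,1]+.083)<.025);p=P[m]
r=cv2.minAreaRect(p[:,:2].astype(np.float32));print(len(p),r)
im=load('w14');P=cloud(im)
m=(im['depth']>0)&(P[...,2]>.113)&(P[...,2]<.13)&(abs(P[...,0]-.627)<.025)&(abs(P[...,1]+.083)<.025);p=P[m]
r=cv2.minAreaRect(p[:,:2].astype(np.float32));print(len(p),r)
E
```

```text
clock: 36.7
ee_pos: [0.5536, -0.0354, 0.0851]
ee_rot: [3.015, -0.881, -0.0]
wrist_force: [0.8, -4.7, 0.6]
finger_gap: 0.0098
finger_force: 60.0
clock: 36.95
ee_pos: [0.5557, -0.0318, 0.085]
ee_rot: [2.991, -0.959, -0.001]
wrist_force: [1.1, -3.8, 0.3]
finger_gap: 0.01
finger_force: 59.9
[ 1.06273903 -3.81796201  0.28884503] [-0.56606879 -0.07930146 -0.15266538] 0.009970038232570606
3493 ((0.6276403665542603, -0.0837676078081131), (0.027697846293449402, 0.01413414441049099), 83.43514251708984)
3396 ((0.627591609954834, -0.08370024710893631), (0.014066901989281178, 0.027753625065088272), 15.59366512298584)
```

```bash
cat > eye.py <<'E'
from h import *
import sys
im=snap('wrist',sys.argv[1]+'.png'); s=sensors.read_state(); P=cloud(im)
m=(im['depth']>0)&(P[...,2]>.113)&(P[...,2]<.13)&(abs(P[...,0]-.627)<.025)&(abs(P[...,1]+.083)<.025);p=P[m]
b=cv2.boxPoints(cv2.minAreaRect(p[:,:2].astype(np.float32))); e=[b[1]-b[0],b[2]-b[1]]; e=min(e,key=np.linalg.norm); a=np.degrees(np.arctan2(e[1],e[0])); r=s['ee_rot']
print('eye axis',(a+90)%180-90,'rod',np.degrees(2*np.arctan2(r[1],r[0]))%360-360,s['ee_pos'],s['wrist_force'],s['torque'])
E
python3 -m pendant '[[0.011,0.016,0,-0.083,5],[0.022,0.031,0,-0.167,5],[0.022,0.031,0,-0.167,5],[0.022,0.031,0,-0.167,5]]'; python3 eye.py w16
python3 -m pendant '[[0.012,0.015,0,-0.083,5],[0.024,0.029,0,-0.167,5],[0.024,0.029,0,-0.167,5],[0.024,0.029,0,-0.167,5]]'; python3 eye.py w17
```

```text
clock: 37.5
ee_pos: [0.5603, -0.0257, 0.0851]
ee_rot: [-2.946, 1.091, 0.0]
wrist_force: [0.7, -3.4, 0.5]
finger_gap: 0.0102
finger_force: 59.9
eye axis -11.540466 rod -40.65346674973256 [ 0.56036724 -0.02561962  0.08506163] [ 0.30379723 -3.73750184  0.98889007] [-0.61162498 -0.13097063 -0.18136183]
clock: 38.05
ee_pos: [0.5651, -0.0196, 0.085]
ee_rot: [-2.895, 1.219, 0.001]
wrist_force: [0.2, -3.4, -0.4]
finger_gap: 0.01
finger_force: 59.8
eye axis -16.341614 rod -45.67555521513026 [ 0.56508564 -0.01962138  0.08501913] [ 0.79830889 -3.18183761  0.09140992] [-0.52935563 -0.12300567 -0.08773087]
```

```bash
python3 -m pendant '[[0.013,0.013,0,-0.083,5],[0.027,0.026,0,-0.167,5],[0.027,0.026,0,-0.167,5],[0.027,0.026,0,-0.167,5]]'; python3 eye.py w18
python3 -m pendant '[[0.007,0.006,0,-0.05,5],[0.014,0.012,0,-0.1,5],[0.014,0.012,0,-0.1,5],[0.014,0.012,0,-0.1,5]]'; python3 eye.py w19
```

```text
clock: 38.6
ee_pos: [0.5703, -0.0149, 0.0849]
ee_rot: [2.839, -1.344, -0.001]
wrist_force: [0.5, -4.5, 1.3]
finger_gap: 0.0099
finger_force: 59.8
eye axis -17.552742 rod -50.68312027003327 [ 0.57027942 -0.01483982  0.08494554] [-0.65403704 -4.50276511  1.27293992] [-0.82110961  0.05345559  0.00900938]
clock: 39.15
ee_pos: [0.573, -0.0127, 0.085]
ee_rot: [2.802, -1.417, -0.001]
wrist_force: [-1.8, -6.3, 0.4]
finger_gap: 0.0097
finger_force: 60.1
eye axis -18.237442 rod -53.64709230135816 [ 0.57301019 -0.01269809  0.08494619] [-0.6104367  -6.48778446  0.68350645] [-0.97005807  0.09729231  0.18553835]
```

```bash
python3 -m pendant '[[0.01,0.009,0,-0.03,5],[0.02,0.018,0,-0.06,5],[0.02,0.018,0,-0.06,5],[0.02,0.018,0,-0.06,5]]'; python3 eye.py w20
```

```text
clock: 39.7
ee_pos: [0.5757, -0.0104, 0.0845]
ee_rot: [2.777, -1.46, -0.003]
wrist_force: [-3.6, -9.1, 0.4]
finger_gap: 0.0099
finger_force: 60.0
eye axis -17.72985 rod -55.45949207843046 [ 0.57566963 -0.01037767  0.0844458 ] [-2.55070337 -8.30051765  1.13390906] [-1.57589163  0.48883578  0.07647791]
```

The eye has stopped at about -18°, roughly 1.13 rad of turn, with force rising to 9 N and no more motion. I'll unload by rotating the rod back to align with the hole.

```bash
python3 -m pendant '[[-0.024,-0.026,0,-0,5],[-0.05,-0.055,0,0.25,5],[-0.075,-0.083,0,0.45,5],[-0.096,-0.108,0,0.65,5],[-0.096,-0.108,0,0.65,5],[-0.096,-0.108,0,0.65,5]]'; python3 eye.py w21; python3 -m pendant '[[-0.022,-0.04,0,0.2,5],[-0.04,-0.08,0,0.4,5],[-0.058,-0.124,0,0.6,5],[-0.058,-0.124,0,0.6,5],[-0.058,-0.124,0,0.6,5]]'; python3 eye.py w22; python3 - <<'E'
import cv2
cv2.imwrite('pics/w22b.png',cv2.convertScaleAbs(cv2.imread('pics/w22.png'),alpha=1.3))
E
```

```text
clock: 40.5
ee_pos: [0.5573, -0.0296, 0.0847]
ee_rot: [-2.987, 0.974, 0.004]
wrist_force: [-3.5, -3.3, 0.8]
finger_gap: 0.0101
finger_force: 60.0
eye axis -17.480568 rod -36.10465575777823 [ 0.55733432 -0.02963667  0.08468525] [-4.33688783 -1.88911212  0.99578843] [-0.36515035  0.48257163 -0.37419858]
clock: 41.18
ee_pos: [0.5471, -0.0541, 0.0851]
ee_rot: [-3.102, 0.494, -0.001]
wrist_force: [0.1, 0.8, 0.1]
finger_gap: 0.0101
finger_force: 59.7
eye axis -17.89177 rod -18.07215720204988 [ 0.54701815 -0.0541497   0.08508785] [-0.28695786  0.85602562 -0.65474146] [0.00056761 0.02834242 0.01912089]
```

View pics/w22b.png

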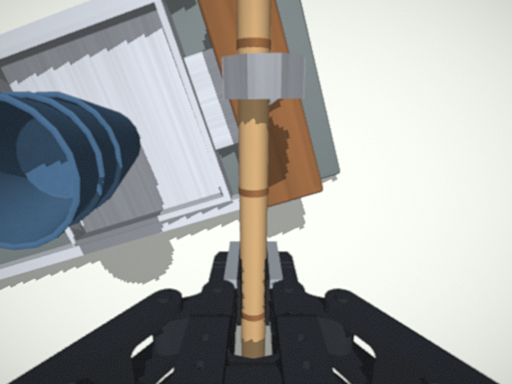

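The rod is aligned with the hole; the loop at (264,76) is only about 3-4 mm to the right of the rod. I'll shift by that and withdraw straight out.

```bash
python3 -m pendant '[[-0.005,-0.014,0,0,5],[-0.005,-0.014,0,0,5],[-0.055,0.002,0,0,5],[-0.105,0.018,0,0,5],[-0.155,0.035,0,0,5],[-0.205,0.051,0,0,5],[-0.255,0.067,0,0,5],[-0.305,0.083,0,0,5],[-0.355,0.1,0,0,5],[-0.385,0.11,0,0,5],[-0.385,0.11,0,0,5],[-0.385,0.11,0.2,0,5],[-0.385,0.11,0.4,0,5],[-0.385,0.11,0.6,0,5],[-0.385,0.11,0.6,0,5]]'; python3 - <<'E'
from h import *
im=snap('wrist','w23.png'); P=cloud(im); s=sensors.read_state(); print(s['ee_pos'],s['ee_rot'])
hsv=cv2.cvtColor(im['frame'],cv2.COLOR_BGR2HSV)
m=(im['depth']>0)&(P[...,2]>.2)&(P[...,2]<.245)&(hsv[...,0]<25)&(hsv[...,1]>60); p=P[m]
w,V=np.linalg.eigh(np.cov(p.T)); d=V[:,2]*np.sign(V[0,2]); print(len(p),'rod yaw',np.degrees(np.arctan2(d[1],d[0])),'pitch',np.degrees(np.arcsin(d[2])),p.mean(0),p[:,2].max())
m=(im['depth']>0)&(P[...,2]>.113)&(P[...,2]<.13)&(abs(P[...,0]-.627)<.025)&(abs(P[...,1]+.083)<.025);p=P[m]
if len(p): print(len(p),cv2.minAreaRect(p[:,:2].astype(np.float32)))
E
```

```text
clock: 43.1
ee_pos: [0.473, -0.0338, 0.2093]
ee_rot: [3.102, -0.492, 0.015]
wrist_force: [0.8, -1.0, 0.1]
finger_gap: 0.0099
finger_force: 59.7
[ 0.47127769 -0.03330898  0.20694228] [ 3.10231628 -0.49206356  0.00733324]
9897 rod yaw -18.07218018896563 pitch 0.307123174001961 [ 0.51954753 -0.04845354  0.23347047] 0.243551209888699
```

```bash
python3 -m pendant '[[-0.04,-0.25,0,0.05,5],[-0.08,-0.5,0,0.1,5],[-0.14,-0.75,0,0.177,5],[-0.2,-1,0,0.177,5],[-0.2,-1,0,0.177,5]]'; python3 -m pendant '[[0,-0.25,0,0,5],[0,-0.25,-0.25,0,5],[0,-0.25,-0.45,0,5],[0,-0.25,-0.55,0,5],[0,-0.25,-0.55,0,5],[0,-0.25,-0.55,0,5],[0,-0.25,-0.55,0,5]]'
```

```text
clock: 43.78
ee_pos: [0.4281, -0.2355, 0.2033]
ee_rot: [-3.121, 0.356, 0.004]
wrist_force: [1.2, 0.7, -0.0]
finger_gap: 0.0099
finger_force: 59.7
clock: 44.65
ee_pos: [0.4307, -0.2834, 0.0964]
ee_rot: [3.121, -0.347, 0.003]
wrist_force: [0.4, 0.1, -0.5]
finger_gap: 0.0102
finger_force: 59.7
```

```bash
python3 -m pendant '[[-0.002,-0.007,-0.1,0,5],[-0.002,-0.007,-0.2,0,5],[-0.002,-0.007,-0.27,0,5],[-0.002,-0.007,-0.32,0,5],[-0.002,-0.007,-0.345,0,5],[-0.002,-0.007,-0.36,0,5],[-0.002,-0.007,-0.36,0,5],[-0.002,-0.007,-0.36,0,5]]'
```

```text
clock: 45.65
ee_pos: [0.4302, -0.2848, 0.0238]
ee_rot: [3.121, -0.348, 0.003]
wrist_force: [2.6, -0.4, 1.4]
finger_gap: 0.0102
finger_force: 61.2
```

```bash
python3 -m pendant '[[0,0,0,0,20],[0,0,0,0,40],[0,0,0,0,70],[0,0,0,0,100],[0,0,0,0,100],[0,0,0,0,100],[0,0,0.2,0,100],[0,0,0.45,0,100],[0,0,0.7,0,100],[0,0,0.95,0,100],[-0.25,0,0.95,0,100],[-0.4,0,0.95,0,100],[-0.4,0,0.95,0,100],[-0.4,0,0.95,0,100]]'; python3 - <<'E'
from h import *
im=snap('wrist','w24.png'); a=snap('scene','s24.png'); b=snap('side','d24.png'); cups(a)
P=cloud(a); hsv=cv2.cvtColor(a['frame'],cv2.COLOR_BGR2HSV); 
m=(a['depth']>0)&(P[...,2]>.11)&(P[...,2]<.13)&(abs(P[...,0]-.627)<.025)&(abs(P[...,1]+.083)<.025);print(cv2.minAreaRect(P[m][:,:2].astype(np.float32)))
m=(a['depth']>0)&(hsv[...,1]<70)&(P[...,2]>.045)&(P[...,2]<.07)&(abs(P[...,0]-.63)<.03)&(P[...,1]>.06);print('handle',P[m].mean(0) if m.any() else 0)
x=cv2.resize(a['frame'][110:260,130:330],(400,300),interpolation=2); y=cv2.resize(b['frame'][140:290,170:370],(400,300),interpolation=2)
z=cv2.resize(im['frame'],(400,300))
cv2.imwrite('pics/c24.png',cv2.convertScaleAbs(np.vstack([np.hstack([x,y]),np.hstack([z,z*0])]),alpha=1.4)); print(sensors.read_state()['ee_pos'])
E
```

```text
clock: 47.4
ee_pos: [0.3495, -0.2844, 0.2132]
ee_rot: [3.122, -0.349, 0.001]
wrist_force: [-0.0, -0.6, 0.2]
finger_gap: 0.0856
finger_force: 0.0
cup [439 146  56  41 317] [0.3522 0.7117] r 0.0891 top 0.0233
cup [267 181  20  31 433] [0.6255 0.0238] r 0.0292 top 0.113
((0.6269663572311401, -0.08520018309354782), (0.027655066922307014, 0.015365170314908028), 74.92025756835938)
handle [0.63319145 0.08161926 0.06177818]
[ 0.34989888 -0.28434737  0.2130055 ]
```

View pics/c24.png

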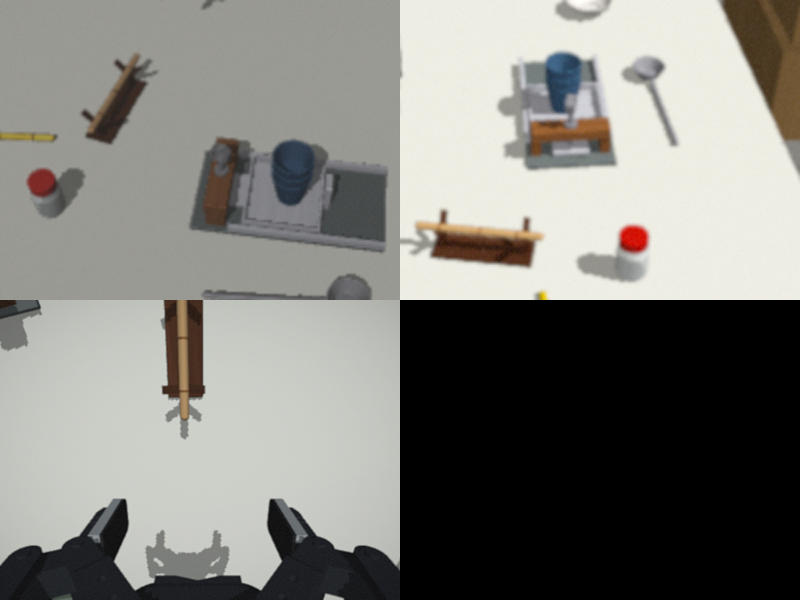

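The stack is upright and in the tray, and the rod is back in both notches. Before handing in I'll check that the tray is fully home, by the gap from its rim to the bridge (40 mm expected when home).

```bash
python3 - <<'E'
from h import *
E=np.array([.6272,-.0832]); yd=np.array([.0135,1.]);
for n in('w1','w14','w17','w22','s0','s24'):
    im=load('scene0' if n=='s0' else n); P=cloud(im); hsv=cv2.cvtColor(im['frame'],cv2.COLOR_BGR2HSV)
    t=(P[...,:2]-E)@yd; s=P[...,0]-.6285
    m=(im['depth']>0)&(hsv[...,1]<60)&(hsv[...,2]>90)&(abs(P[...,2]-.026)<.0035)&(abs(s)<.05)
    v=t[m]*1000; h,e=np.histogram(v,bins=np.arange(20,260,3)); print(n,[(int(e[i]),int(h[i])) for i in range(len(h)) if h[i]>max(4,h.max()*.15)])
E
```

```text
w1 [(113, 140), (116, 42), (227, 107), (230, 181)]
w14 [(38, 559), (41, 719)]
w17 [(38, 433), (41, 509)]
w22 [(38, 551), (41, 695)]
s0 [(110, 6), (113, 7)]
s24 [(38, 13), (155, 8)]
```

The rim is at 40 mm from the bridge, so the tray is fully home (it started about 74 mm open).

```bash
python3 -c "
from bench import robot;print(robot.hand_in())"
```

```text
the job is handed in; nothing more can be done
None
```

The job is handed in, with no verdict returned: the three cups present are nested upright in the tray, the tray is fully home, the eye is turned clockwise to its stop with the stirrer, and the stirrer is back in its rest; the jar, dish and ladle were not touched.

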